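# Present the ball pan to the beaker

## Task

Take the small pouring pan by its handle and draw it straight out of its low roofed garage without spilling the steel ball that lies loose in it. Then lift it, turn it level through a quarter turn clockwise as seen from above, and bring its pouring lip over the middle of the open steel beaker, a little above the rim and not touching, with the ball still lying in the middle of the pan. Do not pour: finish while holding the pan still there, level, ready to tip; leave the beaker and everything else where they stand.

Things in the scene. Friction and masses are not known exactly. Their poses are not given: they have to be found in the camera images.
- pan: round aluminium pan, 84 mm across, rim 18 mm high; origin: centre of underside, z up. Inside floor: 9 degree cone, lowest (5 mm) in the middle. Steel handle along -x, from 40 to 115 mm off the origin: bar 12 mm wide, sides 8 to 34 mm above the underside, foot under its end (105 to 115 mm). Lip 20 mm wide along +y. Parked with x along the garage's x within 0.04 rad
- pan_grip (a point): the point to grip, in the middle of the handle's sides: 80 mm from the pan's centre along its -x, 21 mm above the underside; grip it across the 12 mm width, from above
- pan_lip (a point): the tip of the pouring lip, 58 mm from the pan's centre along its +y, 18 mm above the underside
- pan_centre (a point): middle of the pan's dished floor, 5 mm above the underside at its centre
- ball_center (a point): centre of the loose steel ball, 16 mm diameter, that rolls freely in the pan; at rest in the pan's middle its centre is 13 mm above the pan's underside. It climbs the 9 degree floor when the pan is jerked or tilted
- garage: fixed grey sheet-metal garage; origin on the table where the pan's centre parks (within 6 mm), z up; open to its -x, closed behind. Roof from x -47 to +52 mm, underside 50, top 55 mm high, with a slot 34 mm wide over the middle; side walls from x -47 mm, inner faces at y -50 and +66 mm. The pan comes out only along -x, handle first; it is clear when its centre is 90 mm before the origin
- beaker_rim (a point): centre of the mouth of the open round steel beaker, 64 mm across, 55 mm high, loose, 0.35 kg, standing to the right of the garage (along the garage's -y); at the start its axes are parallel to the garage's
- spice_jar: bystander: spice jar with green cap, 44x44x99 mm, origin under its centre
- food_tin: bystander: food tin, 58 mm across, 72 mm high, origin under its centre
- jar_pickle: bystander: small screw jar with blue body and white lid, 50x50x54 mm, origin under its centre
- pot_rouge: bystander: small screw jar with red body and white lid, 40x40x38 mm, origin under its centre
- flux_dish: bystander: small grey stone dish with a worn hollow, 70x73x25 mm, origin under its centre
- bench_block: bystander: polished steel block, 64x64x24 mm, origin under its centre
- file_flat: bystander: flat file with wooden handle lying at the right edge, 19x210x19 mm, origin under its centre
- ring_mandrel: bystander: tapered steel mandrel with wooden handle lying along the back, 24x290x24 mm, origin under its centre
- beaker: the beaker itself, origin under its centre, 55 mm below its rim
- ball: the steel ball (origin on its surface and turning with it: use ball_center)
Things that resemble listed ones, but are neither listed nor needed, are in the scene too. Leave any orange look-alike of the beaker alone.

How it is judged:
By the outcome, as a careful person would: the job done as asked, in the order asked, and still so for the second after the job is handed in, while the arm keeps its last pose, push and grip.
It also fails if it takes over 40 s, if anything falls off the work surface, if the arm or the gripper's body presses on something with over 40 N, if the wrist force passes 120 N, or if a joint passes its speed limit or range.

## Robot

A 6-joint arm with a two-finger parallel gripper is mounted at the origin on a cart in front of the work surface, level with it; the furniture and walls round the work are solid. World frame = base frame: x ahead of the robot, y to its left, z up, the work surface at z = 0. Lengths are in m, angles in rad, forces in N, time in s.
With the tool pointing down it reaches from about 0.275 to 0.75 m from the base axis. Payload 10.2 kg.
Tool frame: the origin (TCP) lies on the centre line of the jaws, within the pads' length; the fingertips stand 11 mm ahead of it and the grasp point (between the pads) lies 8 mm behind it (env.tip_reach is the distance from the TCP to the fingertips, in m); z points along the fingers, y is the line along which they close (so a half turn about z gives the same grasp; the last joint's range is limited). The gripper opens to 88 mm and grips with 3 to 60 N. Pads are 18 mm wide; open, the fingers measure 123 mm over their backs; the gripper's body (75 mm by 187 mm) begins 45 mm behind the grasp point.
Start: joints at [-1.412, 0.313, 1.498, -0, 1.331, -0.223], TCP at [0.196, -0.487, 0.25] pointing down, gripper open.
Joint ranges: [-2.94, 2.94], [-0.97, 2.17], [0.19, 2.56], [-1.23, 4.37], [0.02, 3.11], [-2.88, 2.88]. Speed limits (rad/s): [2.39, 2.39, 3.01, 3.14, 3.14, 3.14].

## Interface

Orientations are given as [roll, pitch, yaw] about the fixed x, y, z axes, in that order (R = Rz(yaw) Ry(pitch) Rx(roll)).
In Python, from bench import env, imaging gives the robot as it stands.
- The arm moves only by the tool jog_arm, never from a script. Its argument "series" is a list of rows, each an object with "offset": the shift along the tool's x, y, z in units of 0.1 m (1.0 is 0.1 m), a list of three; "delta_rot": the turn, a rotation vector about the tool's x, y, z in units of 120 degrees (1.0 is 120 degrees), a list of three; "claw": the opening, from 0 (shut) to 1 (fully open). In form: [{"offset": [tx, ty, tz], "delta_rot": [rx, ry, rz], "claw": claw}, ...]. A call has 1 to 8 rows; each row is the pose to reach, as a shift and turn from the pose commanded when the call began, along the tool's axes at that moment; what a row does not reach only later rows make up. A row lasts 1/8 s, in which the tool goes at most 62.5 mm and 10.7 degrees, less where a joint would pass 70% of its speed; a pose out of reach is approached as far as the arm can. A call with a number of a shift or a turn outside -1 to 1 is refused whole. A call with a gripper value outside its range is refused whole. The fingers move at their own pace and stop on an object; "grip_force" is the grip in N (left out, the last holds). Time passes only in rows, so rows that repeat a pose let the fingers close. It gives the time, the measured TCP pose, the force, the opening and the grip force at its end, in the units of the state.
- env.state(): the state, without advancing time (a new reading comes with each control period).
- imaging.grab_frame(name): name is "scene" or "side" or "wrist"; returns the picture (480x640x3 uint8, red, green, blue); there is no depth.
- imaging.camera_params(name): a dict with "intrinsics" (3x3 intrinsics, pixels), "extrinsics" (4x4, takes a point from camera to world coordinates); the wrist camera has in their place "hand_eye" (4x4, takes a point from camera to tool coordinates, whose origin is the TCP and whose axes are the flange's). Camera axes: x right, y down, z forward; pixel columns grow to the right and rows downward; lengths in m; the calibration is good to about 2 mm. A picture is of the moment at which its call begins: read the wrist's pose just before it. camera_params takes no time and is no camera call.
- env.finish_job(): hands the job in; it is judged then, once.
The state is a dict: "time": time; "q": joint angles; "joint_velocities": joint speeds; "tau": joint torques, N m; "tcp_pos": TCP position; "orientation": TCP orientation; "force": force on the tool from outside, world axes, zero at the start; "moment": the same for the moment, N m; "width": finger opening in m; "grasp_force": force on a finger pad.
Only numpy, scipy, OpenCV 4.12 (cv2) and the standard library are available. Lean on these libraries where they do the work, as an engineer would, in place of code of your own. Each camera call takes 0.05 s, during which the arm holds its last target. There are 200 camera calls.

## Working session

There is one attempt and no reset: what is moved stays moved. The work goes in short steps, Python scripts to look and compute and a tool call to move; the robot and the scene stay as the last step left them, time stands still between calls to the robot, and variables do not carry over. Pictures are saved under pics/ and viewed, at most 11 in all, crops included, and the job is handed in when it is done.

Besides the shell and the picture viewer there is one more tool, called after "Request:" as name(argument=value, ...) on one line, values as JSON. jog_arm: Moves the arm, as the interface text tells. Shifts and turns lie within -1 to 1; 1 stands for 0.1 m of shift or 120 degrees of turn. Its arguments: {"type":"object","properties":{"series":{"type":"array"},"grip_force":{"type":"number"}},"required":["series"]}

```bash
mkdir -p pics; ls; python3 - <<'E'
from bench import env, imaging
import cv2, numpy as np
np.set_printoptions(precision=4,suppress=True)
for n in ("scene","side"):
    im=imaging.grab_frame(n); cv2.imwrite(f"pics/{n}0.png",im[:,:,::-1])
    p=imaging.camera_params(n); print(n,p["intrinsics"],p["extrinsics"])
print(imaging.camera_params("wrist"))
print(env.state())
E
```

```text
pics
scene [[518.2528   0.     318.7651]
 [  0.     518.2528 235.6682]
 [  0.       0.       1.    ]] [[ 0.8756 -0.3587  0.3236  0.2545]
 [-0.4831 -0.6503  0.5863 -0.4593]
 [ 0.0001 -0.6697 -0.7427  0.7063]
 [ 0.      0.      0.      1.    ]]
side [[528.7785   0.     315.8346]
 [  0.     528.7785 239.5389]
 [  0.       0.       1.    ]] [[-0.0899 -0.8072  0.5834 -0.0625]
 [-0.9959  0.0687 -0.0585  0.1219]
 [ 0.0072 -0.5863 -0.8101  0.8856]
 [ 0.      0.      0.      1.    ]]
{'intrinsics': array([[369.798 ,   0.    , 322.3457],
       [  0.    , 369.798 , 249.0093],
       [  0.    ,   0.    ,   1.    ]]), 'hand_eye': array([[-0.0004, -0.9549, -0.2968,  0.0771],
       [ 1.    , -0.0006,  0.0008,  0.0006],
       [-0.001 , -0.2968,  0.9549, -0.1339],
       [ 0.    ,  0.    ,  0.    ,  1.    ]])}
{'time': 0.1, 'q': array([-1.4124,  0.3134,  1.4983, -0.    ,  1.331 , -0.2234]), 'joint_velocities': array([ 0.0009, -0.0022, -0.0014, -0.0004,  0.001 , -0.0003]), 'tau': array([  0.0028, -40.2808, -25.2642,   0.0696,   0.0342,  -0.    ]), 'tcp_pos': array([ 0.1956, -0.487 ,  0.2493]), 'orientation': array([-3.1405, -0.0002,  0.3818]), 'force': array([-0.7706, -0.1176, -0.5116]), 'moment': array([-0.037 , -0.0841,  0.0654]), 'grasp_force': 0.0, 'width': 0.08760789593783738}
```

View pics/scene0.png

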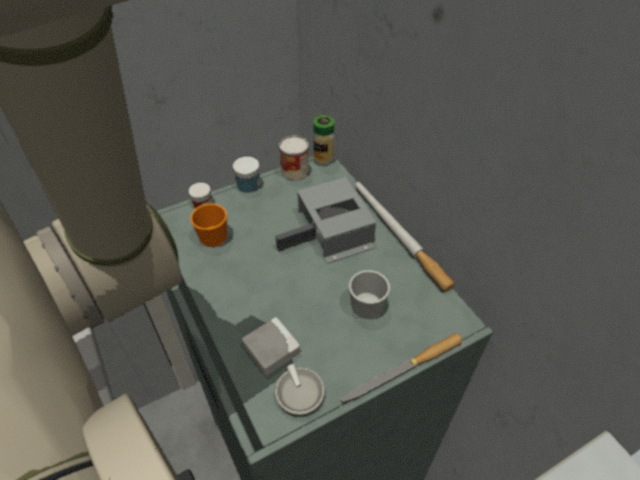

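View pics/side0.png

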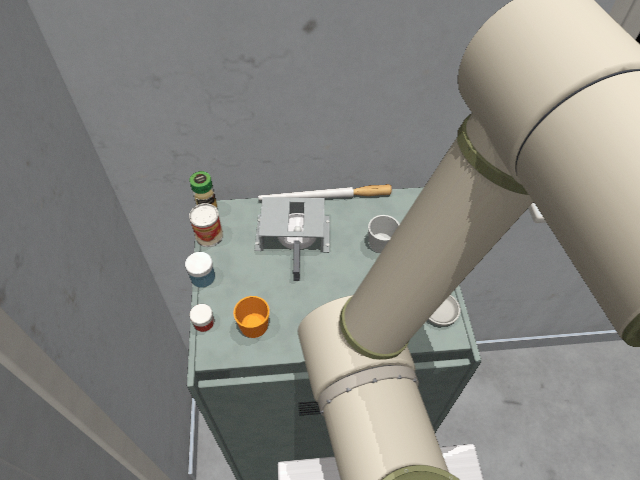

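The scene view shows the pan's dark handle at (277,243)-(315,230) leaving the grey garage. The steel beaker is at (369,288). The side view shows the handle at (296,240)-(296,278) and the beaker mouth at (383,230).

Candidates, by pixel:
- **Beaker:** the grey steel one at scene (369,285), the orange look-alike at (210,220), or the stone dish at (300,390). I choose the grey steel one.
- **Handle:** the dark bar at scene (295,237), the file at (400,370), or the mandrel at (400,220). I choose the dark bar.

```bash
cat > h.py <<'E'
from bench import env, imaging
import cv2, numpy as np
from scipy.spatial.transform import Rotation as R
np.set_printoptions(precision=4,suppress=True)
def cam(n,st=None):
    p=imaging.camera_params(n); K=p["intrinsics"]
    if n!="wrist": return K,p["extrinsics"]
    T=np.eye(4); T[:3,:3]=R.from_euler("xyz",st["orientation"]).as_matrix(); T[:3,3]=st["tcp_pos"]
    return K,T@p["hand_eye"]
def onplane(c,uv,z):
    K,T=c; uv=np.atleast_2d(np.asarray(uv,float))
    d=(T[:3,:3]@np.linalg.inv(K)@np.c_[uv,np.ones(len(uv))].T).T
    return T[:3,3]+d*((z-T[2,3])/d[:,2])[:,None]
def proj(c,P):
    K,T=c; q=(np.atleast_2d(P)-T[:3,3])@T[:3,:3]; q=q@K.T; return q[:,:2]/q[:,2:]
E
python3 - <<'E'
from h import *
c=cam("side"); s=cam("scene")
im=cv2.imread("pics/side0.png"); 
a=cv2.resize(im[180:290,245:415],None,fx=4.5,fy=4.5,interpolation=cv2.INTER_CUBIC); cv2.imwrite("pics/crop1.png",a)
print("handle end top side",onplane(c,[[296,279],[296,245]],.034)[:,:2])
print("beaker side",onplane(c,[383,230],.055), "scene",onplane(s,[369.5,285],.055))
print("roof front corners side",onplane(c,[[259,236],[325,238]],.055)[:,:2])
print("orange", onplane(c,[252,308],.055))
E
```

```text
handle end top side [[0.4626 0.1059]
 [0.5409 0.1005]]
beaker side [[ 0.5476 -0.0719  0.055 ]] scene [[ 0.5575 -0.0739  0.055 ]]
roof front corners side [[0.5536 0.1714]
 [0.5379 0.0438]]
orange [[0.3962 0.188  0.055 ]]
```

View pics/crop1.png

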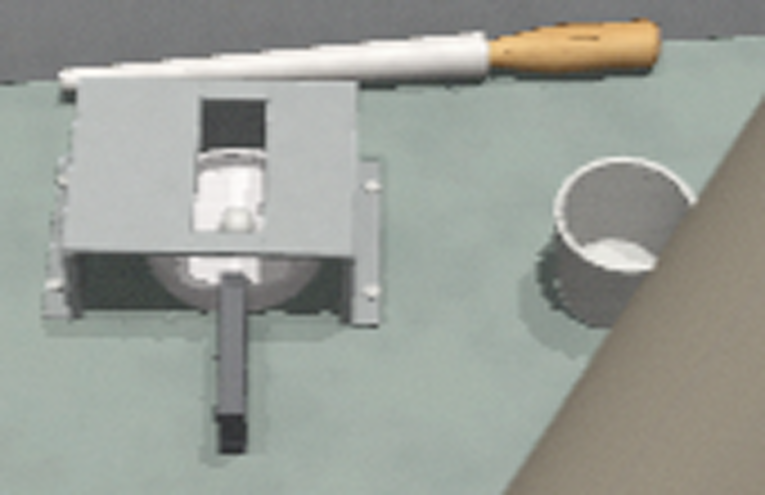

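The crop confirms the choice. The bar handle's end is at crop (231,415) and runs up to the bright pan, with the ball at (237,217) under the slot. The steel beaker is at (625,215), and the orange one is not in the crop. I'll grip with yaw π so that the final yaw of π/2 stays within range. First I move to a look-down pose.

Request:
jog_arm(series=[{"offset": [0.98,-0.95,0],"delta_rot": [0,0,-0.7],"claw": 1},{"offset": [0.98,-0.95,0],"delta_rot": [0,0,-0.7],"claw": 1},{"offset": [0.98,-0.95,0],"delta_rot": [0,0,-0.7],"claw": 1},{"offset": [0.98,-0.95,0],"delta_rot": [0,0,-0.7],"claw": 1},{"offset": [0.98,-0.95,0],"delta_rot": [0,0,-0.7],"claw": 1},{"offset": [0.98,-0.95,0],"delta_rot": [0,0,-0.7],"claw": 1},{"offset": [0.98,-0.95,0],"delta_rot": [0,0,-0.7],"claw": 1},{"offset": [0.98,-0.95,0],"delta_rot": [0,0,-0.7],"claw": 1}])

```text
time: 1.1
tcp_pos: [0.2511, -0.3624, 0.2495]
orientation: [-3.142, -0.001, 1.853]
force: [-0.8, 0.2, 0.3]
width: 0.0881
grasp_force: 0.0
```

Request:
jog_arm(series=[{"offset": [0.99,0.84,0],"delta_rot": [0,0,-0.618],"claw": 1},{"offset": [0.99,0.84,0],"delta_rot": [0,0,-0.618],"claw": 1},{"offset": [0.99,0.84,0],"delta_rot": [0,0,-0.618],"claw": 1},{"offset": [0.99,0.84,0],"delta_rot": [0,0,-0.618],"claw": 1},{"offset": [0.99,0.84,0],"delta_rot": [0,0,-0.618],"claw": 1},{"offset": [0.99,0.84,0],"delta_rot": [0,0,-0.618],"claw": 1},{"offset": [0.99,0.84,0],"delta_rot": [0,0,-0.618],"claw": 1},{"offset": [0.99,0.84,0],"delta_rot": [0,0,-0.618],"claw": 1}])

```text
time: 2.1
tcp_pos: [0.3048, -0.2442, 0.2496]
orientation: [3.141, -0.0, 3.141]
force: [0.6, -0.6, 1.3]
width: 0.0881
grasp_force: 0.0
```

Request:
jog_arm(series=[{"offset": [-0.4,0.86,0],"delta_rot": [0,0,0],"claw": 1},{"offset": [-0.4,0.86,0],"delta_rot": [0,0,0],"claw": 1}])

```text
time: 2.35
tcp_pos: [0.3451, -0.1567, 0.2497]
orientation: [3.141, 0.0, 3.138]
force: [-0.3, -0.1, -0.9]
width: 0.0879
grasp_force: 0.0
```

Request:
jog_arm(series=[{"offset": [-0.4,0.86,0],"delta_rot": [0,0,0],"claw": 1},{"offset": [-0.4,0.86,0],"delta_rot": [0,0,0],"claw": 1}])

```text
time: 2.6
tcp_pos: [0.3852, -0.0701, 0.2497]
orientation: [3.141, 0.0, 3.14]
force: [-0.1, -0.2, -0.3]
width: 0.0883
grasp_force: 0.0
```

Request:
jog_arm(series=[{"offset": [-0.4,0.86,0],"delta_rot": [0,0,0],"claw": 1},{"offset": [-0.4,0.86,0],"delta_rot": [0,0,0],"claw": 1}])

```text
time: 2.85
tcp_pos: [0.4252, 0.016, 0.2496]
orientation: [3.141, -0.0, 3.14]
force: [0.2, -0.3, 0.4]
width: 0.0882
grasp_force: 0.0
```

Request:
jog_arm(series=[{"offset": [-0.4,0.86,0],"delta_rot": [0,0,0],"claw": 1},{"offset": [-0.4,0.86,0],"delta_rot": [0,0,0],"claw": 1},{"offset": [-0.4,0.86,0],"delta_rot": [0,0,0],"claw": 1},{"offset": [-0.4,0.86,0],"delta_rot": [0,0,0],"claw": 1}])

```text
time: 3.35
tcp_pos: [0.4644, 0.0992, 0.2496]
orientation: [-3.141, -0.001, 3.14]
force: [-0.3, -0.9, 0.5]
width: 0.0884
grasp_force: 0.0
```

```bash
python3 - <<'E'
from h import *
import json
st=env.state(); im=imaging.grab_frame("wrist"); cv2.imwrite("pics/w1.png",im[:,:,::-1])
sd=imaging.grab_frame("side"); cv2.imwrite("pics/side1.png",sd[:,:,::-1])
json.dump({k:list(map(float,st[k])) for k in("tcp_pos","orientation")},open("w1.json","w"))
print(st["tcp_pos"],st["orientation"],st["time"])
E
```

```text
[0.4644 0.0992 0.2496] [-3.1414 -0.0005  3.1401] 3.35
```

View pics/w1.png

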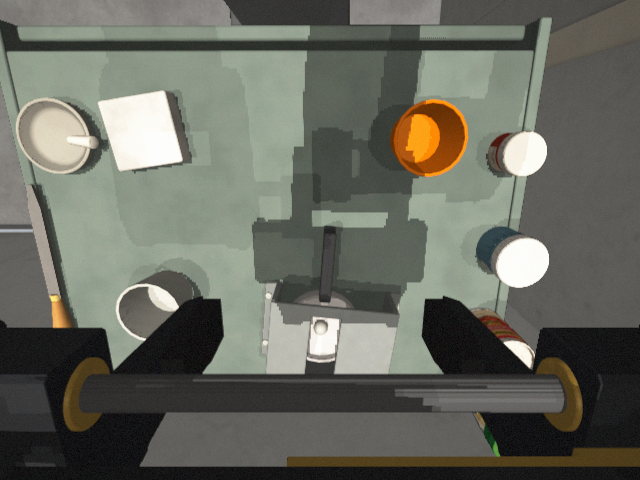

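The wrist view shows the handle end at (329,228) and its root at (325,300). The ball is at (320,327), the steel beaker mouth at about (150,308), and the orange look-alike at (431,137). Next I measure these.

```bash
python3 - <<'E'
from h import *
import json
st=json.load(open("w1.json")); c=cam("wrist",st)
im=cv2.imread("pics/w1.png"); g=cv2.cvtColor(im,cv2.COLOR_BGR2GRAY)
print(g[262,312:345]); print(g[240,312:345]); print(g[220:236,329])
for r in range(232,300,8):
    row=g[r,310:345]; idx=np.where(row<58)[0]+310; print(r,idx.min() if len(idx) else None, idx.max() if len(idx) else None, end=' | ')
a=cv2.resize(im[215:365,100:440],None,fx=2.3,fy=2.3,interpolation=cv2.INTER_CUBIC); 
b=cv2.imread("pics/side1.png"); b=cv2.resize(b[185:300,225:415],None,fx=4.1,fy=4.1,interpolation=cv2.INTER_CUBIC)[:240]
w=max(a.shape[1],b.shape[1]); pad=lambda i:cv2.copyMakeBorder(i,0,0,0,w-i.shape[1],cv2.BORDER_CONSTANT)
cv2.imwrite("pics/crop2.png",np.vstack([pad(a),pad(b)]))
for n,uv,z in(("end",[329.5,228],.034),("root",[325,300],.034),("ball",[320,327],.013),("beaker",[150,308],.055),("orange",[431,137],.055)): print(n,onplane(c,uv,z)[0])
E
```

```text
[78 77 79 82 80 83 82 79 80 66 52 68 70 72 70 73 66 66 69 69 68 60 66 70
 71 67 74 91 93 91 89 90 91]
[88 85 77 78 77 76 77 80 78 77 73 52 59 59 63 60 61 56 62 66 71 69 63 53
 69 71 69 69 74 92 90 90 93]
[162 163 160 152 142 114  55  43  39  36  33  37  36  42  50  57]
232 324 335 | 240 323 335 | 248 323 324 | 256 322 334 | 264 322 333 | 272 321 321 | 280 315 320 | 288 312 332 | 296 319 327 | end [0.4752 0.1053 0.034 ]
root [0.5518 0.1009 0.034 ]
ball [0.5948 0.0955 0.013 ]
beaker [ 0.5503 -0.0705  0.055 ]
orange [0.3905 0.1909 0.055 ]
```

View pics/crop2.png

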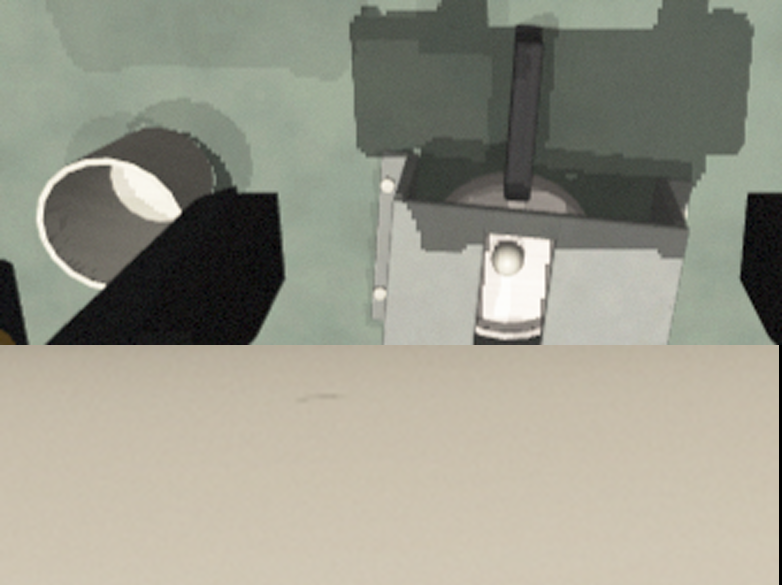

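```bash
cat >> h.py <<'E'
def circ(P):
    A=np.c_[2*P[:,:2],np.ones(len(P))]; s=np.linalg.lstsq(A,(P[:,:2]**2).sum(1),rcond=None)[0]
    return s[:2],np.sqrt(s[2]+s[:2]@s[:2])
E
python3 - <<'E'
from h import *
import json
st=json.load(open("w1.json")); c=cam("wrist",st); f=lambda p:np.array(p)/2.3+[100,215]
e=onplane(c,f([528,42]),.034)[0]; e0=onplane(c,f([528,27]),0)[0]; r=onplane(c,f([517,198]),.034)[0]
print("end",e,e0,"root",r,"yaw",np.arctan2(r[1]-e[1],r[0]-e[0]))
q=onplane(c,f([[392,201],[687,229]]),.055); print("roof front",q,"yaw",np.arctan2(-(q[1,0]-q[0,0]),q[1,1]-q[0,1]), np.linalg.norm(q[1]-q[0]))
# rim: bright pixels within region
im=cv2.imread("pics/w1.png"); g=cv2.cvtColor(im,cv2.COLOR_BGR2GRAY)
P=onplane(c,f([[38,215],[46,188],[72,165],[105,158],[140,165],[165,185],[48,250],[70,276],[90,288]]),.055); print("beaker",circ(P))
print("ball",onplane(c,f([507,257]),.015))
lo=onplane(c,f([[473,345],[482,235],[553,237],[541,345]]),.055); print(lo)
E
```

```text
end [0.4805 0.1054 0.034 ] [0.4823 0.106  0.    ] root [0.553  0.1007 0.034 ] yaw -0.06423576812496357
roof front [[0.5444 0.0477 0.055 ]
 [0.5577 0.1733 0.055 ]] yaw -0.10541752871023066 0.1263742726365157
beaker (array([ 0.557 , -0.0719]), np.float64(0.03219135145702989))
ball [[0.5933 0.096  0.015 ]]
[[0.6152 0.0809 0.055 ]
 [0.5605 0.0856 0.055 ]
 [0.5614 0.1161 0.055 ]
 [0.6152 0.1114 0.055 ]]
```

Request:
jog_arm(series=[{"offset": [-0.52,0.04,0.5],"delta_rot": [0,0,0.03],"claw": 0.45},{"offset": [-0.52,0.04,0.95],"delta_rot": [0,0,0.03],"claw": 0.45},{"offset": [-0.52,0.04,0.95],"delta_rot": [0,0,0.03],"claw": 0.45},{"offset": [-0.52,0.04,0.95],"delta_rot": [0,0,0.03],"claw": 0.45},{"offset": [-0.52,0.04,0.95],"delta_rot": [0,0,0.03],"claw": 0.45}])

```text
time: 4.08
tcp_pos: [0.5172, 0.1036, 0.157]
orientation: [3.141, 0.004, 3.079]
force: [-0.1, 0.4, -0.1]
width: 0.0405
grasp_force: 0.0
```

```bash
python3 - <<'E'
from h import *
st=env.state(); im=imaging.grab_frame("wrist")[:,:,::-1].copy(); c=cam("wrist",st)
print(st["tcp_pos"],st["orientation"],st["width"])
T=c[1]
u=R.from_euler("xyz",st["orientation"]).as_matrix()[:,0]
g=np.array([*st["tcp_pos"][:2],.034])
L=[g+u*t for t in(-.03,.035)]
for p in proj(c,np.array([L[0],g,L[1]])): cv2.circle(im,(int(p[0]),int(p[1])),1,(0,0,255),-1); print(p)
cv2.imwrite("pics/w2.png",im)
E
```

```text
[0.5172 0.1036 0.157 ] [3.1415 0.0038 3.0791] 0.040534277081182
[323.2356 282.1022]
[323.2504 243.6603]
[323.2689 195.45  ]
```

View pics/w2.png

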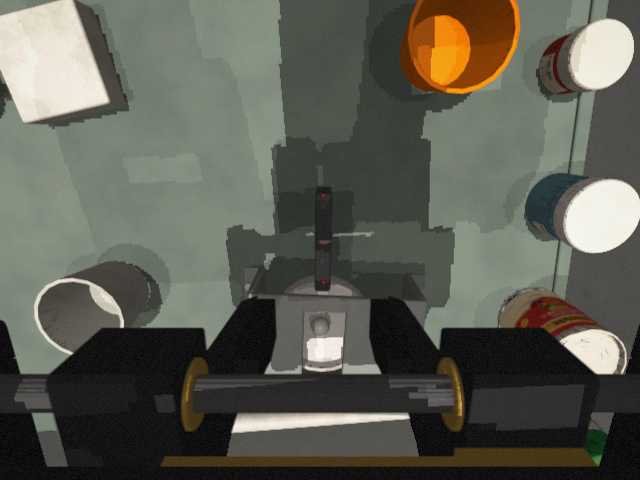

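The handle lies straight under the marked tool line, with its end at (323,193) and root at (323,288), so the pose is well aligned. I go down and grip.

Request:
jog_arm(series=[{"offset": [0,0,0.5],"delta_rot": [0,0,0],"claw": 0.45},{"offset": [0,0,0.9],"delta_rot": [0,0,0],"claw": 0.45},{"offset": [0,0,0.9],"delta_rot": [0,0,0],"claw": 0.45},{"offset": [0,0,0.9],"delta_rot": [0,0,0],"claw": 0.45}])

```text
time: 4.62
tcp_pos: [0.5177, 0.1038, 0.0668]
orientation: [3.141, 0.003, 3.079]
force: [-0.2, -0.5, 0.0]
width: 0.0394
grasp_force: 0.0
```

Request:
jog_arm(series=[{"offset": [0,0,0.15],"delta_rot": [0,0,0],"claw": 0.45},{"offset": [0,0,0.3],"delta_rot": [0,0,0],"claw": 0.45},{"offset": [0,0,0.4],"delta_rot": [0,0,0],"claw": 0.45},{"offset": [0,0,0.47],"delta_rot": [0,0,0],"claw": 0.45},{"offset": [0,0,0.5],"delta_rot": [0,0,0],"claw": 0.45},{"offset": [0,0,0.5],"delta_rot": [0,0,0],"claw": 0.45},{"offset": [0,0,0.5],"delta_rot": [0,0,0],"claw": 0.45}])

```text
time: 5.5
tcp_pos: [0.5169, 0.1038, 0.015]
orientation: [3.142, 0.001, 3.079]
force: [0.1, 0.1, 0.4]
width: 0.0395
grasp_force: 0.0
```

Request:
jog_arm(grip_force=20, series=[{"offset": [0,0,0],"delta_rot": [0,0,0],"claw": 0.3},{"offset": [0,0,0],"delta_rot": [0,0,0],"claw": 0.22},{"offset": [0,0,0],"delta_rot": [0,0,0],"claw": 0.19},{"offset": [0,0,0],"delta_rot": [0,0,0],"claw": 0.16},{"offset": [0,0,0],"delta_rot": [0,0,0],"claw": 0.14},{"offset": [0,0,0],"delta_rot": [0,0,0],"claw": 0.12},{"offset": [0,0,0],"delta_rot": [0,0,0],"claw": 0.05},{"offset": [0,0,0],"delta_rot": [0,0,0],"claw": 0.0}])

```text
time: 6.5
tcp_pos: [0.5166, 0.1038, 0.0147]
orientation: [3.142, -0.0, 3.079]
force: [-0.4, 0.4, 0.1]
width: 0.0119
grasp_force: 20.0
```

Request:
jog_arm(grip_force=50, series=[{"offset": [0,0,0],"delta_rot": [0,0,0],"claw": 0.0},{"offset": [0,0,0],"delta_rot": [0,0,0],"claw": 0.0},{"offset": [0,0,0],"delta_rot": [0,0,0],"claw": 0.0}])

```text
time: 6.88
tcp_pos: [0.5166, 0.1038, 0.0147]
orientation: [3.142, -0.0, 3.079]
force: [0.5, 0.7, -0.7]
width: 0.0116
grasp_force: 50.0
```

```bash
python3 - <<'E'
from h import *
s=env.state(); print(s)
im=imaging.grab_frame("wrist")[:,:,::-1]; cv2.imwrite("pics/w3.png",im)
E
```

```text
{'time': 6.875, 'q': array([-0.0242,  0.6251,  1.7192,  0.    ,  0.7973, -1.5328]), 'joint_velocities': array([-0.0012,  0.0015, -0.0018,  0.0007,  0.001 , -0.0016]), 'tau': array([ -0.01  , -45.516 , -17.1219,  -0.0215,   0.074 ,  -0.0074]), 'tcp_pos': array([0.5166, 0.1038, 0.0147]), 'orientation': array([ 3.1416, -0.    ,  3.0794]), 'force': array([ 0.5197,  0.6973, -0.6879]), 'moment': array([ 0.102 , -0.1775, -0.0121]), 'grasp_force': 49.97491355985403, 'width': 0.011639756289568474}
```

Request:
jog_arm(series=[{"offset": [0,0,-0.005],"delta_rot": [0,0,0],"claw": 0},{"offset": [0,0,-0.015],"delta_rot": [0,0,0],"claw": 0},{"offset": [0,0,-0.03],"delta_rot": [0,0,0],"claw": 0},{"offset": [0,0,-0.042],"delta_rot": [0,0,0],"claw": 0},{"offset": [0,0,-0.05],"delta_rot": [0,0,0],"claw": 0},{"offset": [0,0,-0.05],"delta_rot": [0,0,0],"claw": 0}])

```text
time: 7.68
tcp_pos: [0.5167, 0.1038, 0.0198]
orientation: [3.142, 0.0, 3.079]
force: [-0.1, 0.0, -2.6]
width: 0.0113
grasp_force: 50.0
```

```bash
python3 - <<'E'
from h import *
s=env.state(); print(s["force"],s["moment"],s["tcp_pos"],s["width"],s["time"])
a=cv2.imread("pics/w3.png"); b=imaging.grab_frame("wrist")[:,:,::-1]
cv2.imwrite("pics/w4.png",b)
cv2.imwrite("pics/cmp.png",cv2.resize(np.hstack([a[60:360,180:480],b[60:360,180:480]]),None,fx=1.3,fy=1.3))
E
```

```text
[-0.1131  0.0135 -2.5791] [ 0.0804 -0.0092 -0.011 ] [0.5167 0.1038 0.0198] 0.011348936684692543 7.675
```

View pics/cmp.png

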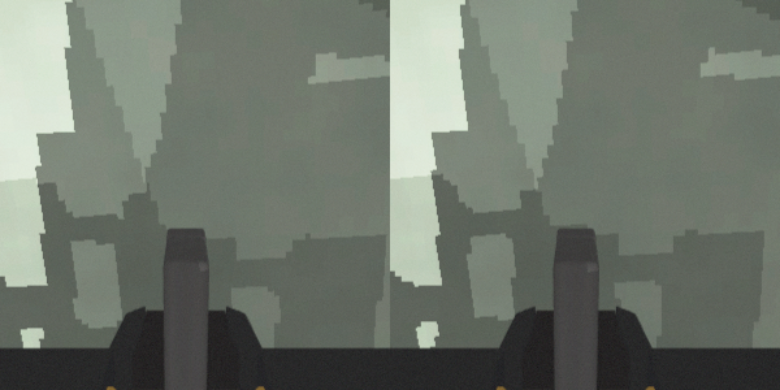

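The handle end sits at the same place before and after the small lift, with no droop. The load is 2.6 N. Now I draw it straight out.

Request:
jog_arm(series=[{"offset": [0.011,0,0],"delta_rot": [0,0,0],"claw": 0},{"offset": [0.043,0.001,0],"delta_rot": [0,0,0],"claw": 0},{"offset": [0.093,0.003,0],"delta_rot": [0,0,0],"claw": 0},{"offset": [0.156,0.005,0],"delta_rot": [0,0,0],"claw": 0},{"offset": [0.232,0.007,-0.005],"delta_rot": [0,0,0],"claw": 0},{"offset": [0.316,0.01,-0.015],"delta_rot": [0,0,0],"claw": 0},{"offset": [0.407,0.012,-0.03],"delta_rot": [0,0,0],"claw": 0},{"offset": [0.5,0.015,-0.045],"delta_rot": [0,0,0],"claw": 0}])

```text
time: 8.72
tcp_pos: [0.4662, 0.1085, 0.0244]
orientation: [3.142, 0.0, 3.079]
force: [0.0, -0.3, -2.2]
width: 0.0118
grasp_force: 50.0
```

Request:
jog_arm(series=[{"offset": [0.095,0.003,-0.015],"delta_rot": [0,0,0],"claw": 0},{"offset": [0.188,0.006,-0.025],"delta_rot": [0,0,0],"claw": 0},{"offset": [0.275,0.008,-0.03],"delta_rot": [0,0,0],"claw": 0},{"offset": [0.355,0.011,-0.03],"delta_rot": [0,0,0],"claw": 0},{"offset": [0.425,0.013,-0.03],"delta_rot": [0,0,0],"claw": 0},{"offset": [0.48,0.015,-0.03],"delta_rot": [0,0,0],"claw": 0},{"offset": [0.515,0.016,-0.03],"delta_rot": [0,0,0],"claw": 0},{"offset": [0.53,0.016,-0.03],"delta_rot": [0,0,0],"claw": 0}])

```text
time: 9.72
tcp_pos: [0.414, 0.1133, 0.0272]
orientation: [3.142, 0.0, 3.079]
force: [-0.1, -0.4, -2.7]
width: 0.0113
grasp_force: 50.0
```

Request:
jog_arm(series=[{"offset": [0,0,-0.02],"delta_rot": [0,0,0],"claw": 0},{"offset": [0,0,-0.08],"delta_rot": [0,0,0],"claw": 0},{"offset": [0,0,-0.17],"delta_rot": [0,0,0],"claw": 0},{"offset": [0,0,-0.28],"delta_rot": [0,0,0],"claw": 0},{"offset": [0,0,-0.39],"delta_rot": [0,0,0],"claw": 0},{"offset": [0,0,-0.48],"delta_rot": [0,0,0],"claw": 0},{"offset": [0,0,-0.54],"delta_rot": [0,0,0],"claw": 0},{"offset": [0,0,-0.56],"delta_rot": [0,0,0],"claw": 0}])

```text
time: 10.72
tcp_pos: [0.4141, 0.1133, 0.0836]
orientation: [3.142, 0.0, 3.079]
force: [0.2, 0.1, -2.5]
width: 0.0117
grasp_force: 50.0
```

```bash
python3 - <<'E'
from h import *
s=env.state(); print(s["force"],s["moment"],s["tcp_pos"],s["time"])
b=imaging.grab_frame("side")[:,:,::-1]; a=imaging.grab_frame("scene")[:,:,::-1]
f=lambda i:cv2.resize(i,None,fx=2.2,fy=2.2,interpolation=cv2.INTER_CUBIC)
cv2.imwrite("pics/s2.png",np.hstack([f(b[150:330,210:390]),f(a[170:350,230:410])]))
E
```

```text
[ 0.1729  0.0729 -2.5041] [ 0.0662 -0.0929 -0.0192] [0.4141 0.1133 0.0836] 10.725
```

View pics/s2.png

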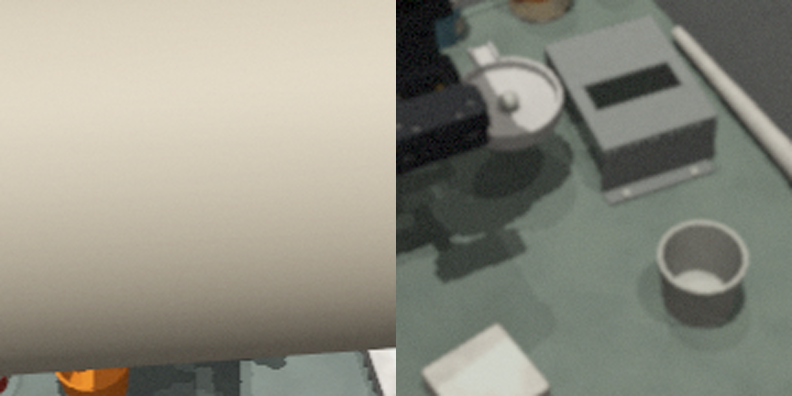

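The scene crop shows the ball in the middle of the pan, at (509,100). The lip is at (483,52), the garage is intact, and the beaker mouth is at (703,257). Next is the level quarter turn.

Request:
jog_arm(series=[{"offset": [0,0,0],"delta_rot": [0,0,0.004],"claw": 0},{"offset": [0,0,0],"delta_rot": [0,0,0.015],"claw": 0},{"offset": [0,0,0],"delta_rot": [0,0,0.033],"claw": 0},{"offset": [0,0,0],"delta_rot": [0,0,0.056],"claw": 0},{"offset": [0,0,0],"delta_rot": [0,0,0.085],"claw": 0},{"offset": [0,0,0],"delta_rot": [0,0,0.118],"claw": 0},{"offset": [0,0,0],"delta_rot": [0,0,0.156],"claw": 0},{"offset": [0,0,0],"delta_rot": [0,0,0.197],"claw": 0}])

```text
time: 11.82
tcp_pos: [0.414, 0.1133, 0.0831]
orientation: [-3.141, -0.0, 2.663]
force: [-0.6, -1.2, -2.2]
width: 0.0111
grasp_force: 50.0
```

Request:
jog_arm(series=[{"offset": [0,0,0],"delta_rot": [0,0,0.043],"claw": 0},{"offset": [0,0,0],"delta_rot": [0,0,0.088],"claw": 0},{"offset": [0,0,0],"delta_rot": [0,0,0.135],"claw": 0},{"offset": [0,0,0],"delta_rot": [0,0,0.182],"claw": 0},{"offset": [0,0,0],"delta_rot": [0,0,0.229],"claw": 0},{"offset": [0,0,0],"delta_rot": [0,0,0.276],"claw": 0},{"offset": [0,0,0],"delta_rot": [0,0,0.321],"claw": 0},{"offset": [0,0,0],"delta_rot": [0,0,0.364],"claw": 0}])

```text
time: 12.82
tcp_pos: [0.414, 0.1133, 0.0831]
orientation: [-3.141, -0.0, 1.9]
force: [0.2, -0.6, -1.6]
width: 0.0113
grasp_force: 50.0
```

Request:
jog_arm(series=[{"offset": [0,0,0],"delta_rot": [0,0,0.041],"claw": 0},{"offset": [0,0,0],"delta_rot": [0,0,0.079],"claw": 0},{"offset": [0,0,0],"delta_rot": [0,0,0.112],"claw": 0},{"offset": [0,0,0],"delta_rot": [0,0,0.141],"claw": 0},{"offset": [0,0,0],"delta_rot": [0,0,0.164],"claw": 0},{"offset": [0,0,0],"delta_rot": [0,0,0.182],"claw": 0},{"offset": [0,0,0],"delta_rot": [0,0,0.193],"claw": 0},{"offset": [0,0,0],"delta_rot": [0,0,0.197],"claw": 0}])

```text
time: 13.82
tcp_pos: [0.414, 0.1133, 0.0832]
orientation: [-3.141, -0.0, 1.491]
force: [-0.7, -0.3, -2.4]
width: 0.0113
grasp_force: 50.0
```

```bash
python3 - <<'E'
from h import *
s=env.state(); print(s["force"],s["tcp_pos"],s["orientation"],s["time"])
w=imaging.grab_frame("wrist")[:,:,::-1]; a=imaging.grab_frame("scene")[:,:,::-1]
cv2.imwrite("pics/w5.png",w); cv2.imwrite("pics/sc5.png",a)
f=lambda i:cv2.resize(i,None,fx=2.2,fy=2.2,interpolation=cv2.INTER_CUBIC)
cv2.imwrite("pics/s3.png",np.vstack([np.hstack([f(a[200:340,230:405]),f(a[200:340,230:405])*0+0]), ]) if 0 else np.hstack([f(a[180:345,230:410]),cv2.resize(w,(484,363))])[:,:800])
K=R.from_euler("xyz",s["orientation"]).as_matrix()
d=np.array([.5055,.0124,s["tcp_pos"][2]])-s["tcp_pos"]; print("tool offset",K.T@d*10)
print(onplane(cam("scene"),[369.5,286.8],.055))
E
```

```text
[-0.6946 -0.2659 -2.4294] [0.414  0.1133 0.0832] [-3.1415 -0.      1.4913] 13.825
tool offset [-0.9332  0.992  -0.0001]
[[ 0.5556 -0.0768  0.055 ]]
```

View pics/s3.png

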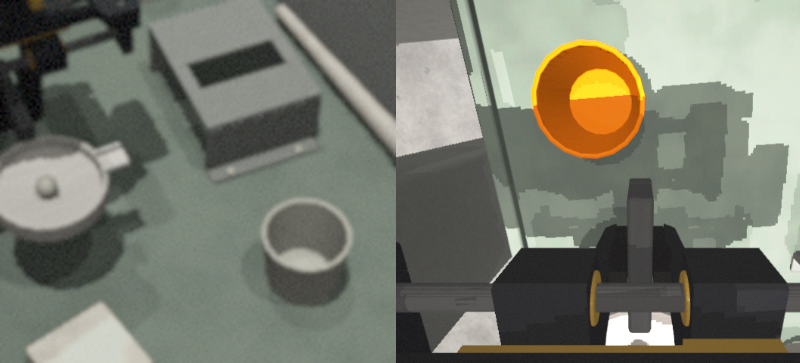

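The ball is still in the middle of the pan, at (47,186), and the lip points toward +x at (120,158). The beaker mouth is at (306,236). Two estimates agree to 5 mm, so I move to their mean.

Request:
jog_arm(series=[{"offset": [-0.005,0.005,0],"delta_rot": [0,0,0],"claw": 0},{"offset": [-0.019,0.019,0],"delta_rot": [0,0,0],"claw": 0},{"offset": [-0.041,0.042,0],"delta_rot": [0,0,0],"claw": 0},{"offset": [-0.071,0.073,0],"delta_rot": [0,0,0],"claw": 0},{"offset": [-0.107,0.111,0],"delta_rot": [0,0,0],"claw": 0},{"offset": [-0.149,0.154,0],"delta_rot": [0,0,0],"claw": 0},{"offset": [-0.196,0.203,0],"delta_rot": [0,0,0],"claw": 0},{"offset": [-0.247,0.256,0],"delta_rot": [0,0,0],"claw": 0}])

```text
time: 14.92
tcp_pos: [0.438, 0.0863, 0.0832]
orientation: [3.142, -0.0, 1.492]
force: [1.0, -1.3, -1.3]
width: 0.0118
grasp_force: 50.0
```

Request:
jog_arm(series=[{"offset": [-0.054,0.056,0],"delta_rot": [0,0,0],"claw": 0},{"offset": [-0.111,0.115,0],"delta_rot": [0,0,0],"claw": 0},{"offset": [-0.17,0.176,0],"delta_rot": [0,0,0],"claw": 0},{"offset": [-0.229,0.238,0],"delta_rot": [0,0,0],"claw": 0},{"offset": [-0.289,0.299,0],"delta_rot": [0,0,0],"claw": 0},{"offset": [-0.348,0.36,0],"delta_rot": [0,0,0],"claw": 0},{"offset": [-0.404,0.419,0],"delta_rot": [0,0,0],"claw": 0},{"offset": [-0.459,0.476,0],"delta_rot": [0,0,0],"claw": 0}])

```text
time: 15.92
tcp_pos: [0.4818, 0.0367, 0.0832]
orientation: [-3.142, -0.0, 1.492]
force: [-0.1, 0.3, -2.1]
width: 0.0112
grasp_force: 50.0
```

Request:
jog_arm(series=[{"offset": [-0.051,0.053,0],"delta_rot": [0,0,0],"claw": 0},{"offset": [-0.098,0.102,0],"delta_rot": [0,0,0],"claw": 0},{"offset": [-0.14,0.145,0],"delta_rot": [0,0,0],"claw": 0},{"offset": [-0.176,0.183,0],"delta_rot": [0,0,0],"claw": 0},{"offset": [-0.206,0.213,0],"delta_rot": [0,0,0],"claw": 0},{"offset": [-0.228,0.237,0],"delta_rot": [0,0,0],"claw": 0},{"offset": [-0.242,0.251,0],"delta_rot": [0,0,0],"claw": 0},{"offset": [-0.247,0.256,0],"delta_rot": [0,0,0],"claw": 0}])

```text
time: 16.92
tcp_pos: [0.505, 0.0105, 0.0832]
orientation: [-3.142, -0.0, 1.492]
force: [-0.5, -0.3, -2.4]
width: 0.0117
grasp_force: 50.0
```

```bash
python3 - <<'E'
from h import *
s=env.state(); print(s["force"],s["tcp_pos"],s["orientation"],s["time"])
a=imaging.grab_frame("scene")[:,:,::-1].copy(); c=cam("scene"); cv2.imwrite("pics/sc6.png",a)
K=R.from_euler("xyz",s["orientation"]).as_matrix(); px=-K[:,0]; py=K[:,1]
z0=s["tcp_pos"][2]-.0147; ctr=s["tcp_pos"]+px*.080; 
lip=ctr+py*.058; lip[2]=z0+.018; ball=ctr.copy(); ball[2]=z0+.013
print("lip",lip,proj(c,lip),"ball",ball,proj(c,ball))
f=lambda i:cv2.resize(i,None,fx=6,fy=6,interpolation=cv2.INTER_CUBIC)
cv2.imwrite("pics/s4.png",np.hstack([f(a[235:335,300:430])]))
E
```

```text
[-0.4939 -0.2556 -2.3679] [0.505  0.0105 0.0832] [-3.1415 -0.      1.4918] 16.925
lip [ 0.5565 -0.0739  0.0865] [[370.4649 272.7406]] ball [ 0.4987 -0.0693  0.0815] [[335.807  287.5099]]
```

View pics/s4.png

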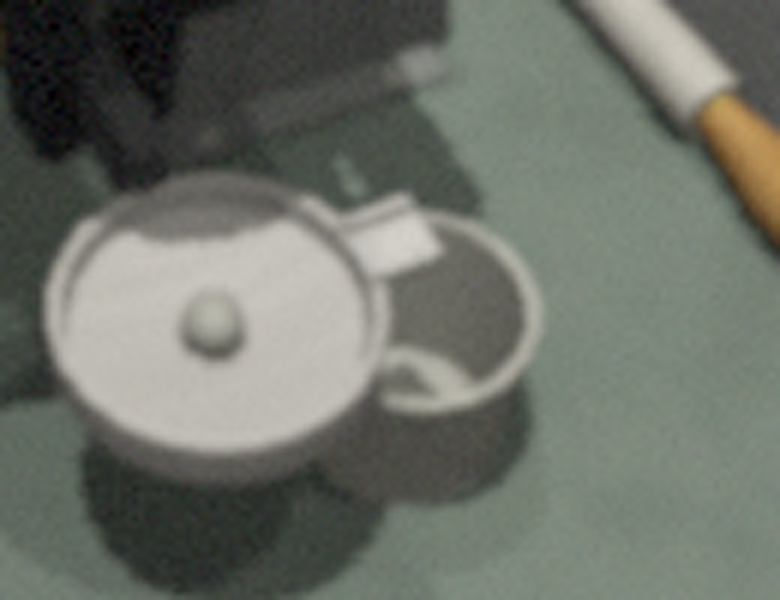

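The scene crop shows the lip tip at about (425,222), within 1 px of the prediction and over the beaker mouth, whose ellipse is centred at about (417,310) lower down. The ball is centred in the pan at (213,323). I lower 5 mm so the lip is only a little above the rim, then settle.

Request:
jog_arm(series=[{"offset": [-0.001,0,0.003],"delta_rot": [0,0,0],"claw": 0},{"offset": [-0.003,0,0.009],"delta_rot": [0,0,0],"claw": 0},{"offset": [-0.005,0,0.018],"delta_rot": [0,0,0],"claw": 0},{"offset": [-0.007,0,0.028],"delta_rot": [0,0,0],"claw": 0},{"offset": [-0.009,0,0.037],"delta_rot": [0,0,0],"claw": 0},{"offset": [-0.01,0,0.044],"delta_rot": [0,0,0],"claw": 0},{"offset": [-0.01,0,0.049],"delta_rot": [0,0,0],"claw": 0},{"offset": [-0.01,0,0.05],"delta_rot": [0,0,0],"claw": 0}])

```text
time: 17.98
tcp_pos: [0.5049, 0.0095, 0.0782]
orientation: [-3.142, -0.0, 1.492]
force: [0.0, 0.3, -2.3]
width: 0.0116
grasp_force: 50.0
```

Request:
jog_arm(series=[{"offset": [0,0,0],"delta_rot": [0,0,0],"claw": 0},{"offset": [0,0,0],"delta_rot": [0,0,0],"claw": 0},{"offset": [0,0,0],"delta_rot": [0,0,0],"claw": 0},{"offset": [0,0,0],"delta_rot": [0,0,0],"claw": 0},{"offset": [0,0,0],"delta_rot": [0,0,0],"claw": 0},{"offset": [0,0,0],"delta_rot": [0,0,0],"claw": 0},{"offset": [0,0,0],"delta_rot": [0,0,0],"claw": 0},{"offset": [0,0,0],"delta_rot": [0,0,0],"claw": 0}])

```text
time: 18.98
tcp_pos: [0.505, 0.0095, 0.0782]
orientation: [3.142, -0.0, 1.492]
force: [0.4, -0.1, -2.3]
width: 0.0116
grasp_force: 50.0
```

```bash
python3 - <<'E'
from h import *
s=env.state(); print(s["force"],s["tcp_pos"],s["orientation"],s["time"])
a=imaging.grab_frame("scene")[:,:,::-1].copy()
cv2.imwrite("pics/s5.png",cv2.resize(a[235:335,300:430],None,fx=6,fy=6,interpolation=cv2.INTER_CUBIC))
E
```

```text
[ 0.3928 -0.1073 -2.2913] [0.505  0.0095 0.0782] [ 3.1415 -0.      1.4918] 18.975
```

View pics/s5.png

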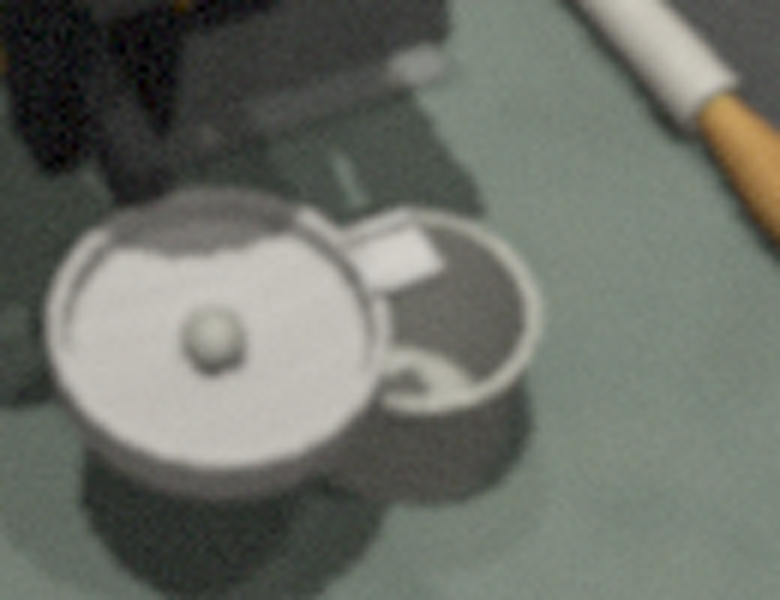

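The pan is steady and level with the ball at its centre (214,338). The lip is at (428,238), against about (418,232) expected for the beaker axis at that height, so within 2 mm. The beaker has not moved and there is no contact force. I hand it in.

```bash
python3 -c "
from bench import env
print(env.finish_job())"
```

```text
the job is handed in; nothing more can be done
None
```

I handed the job in at about 19 s. The arm is holding the pan still and level with the ball in the middle. The lip is about 27 mm above the beaker rim and within about 2 mm of its centre by the last picture, with the pan's underside about 8 mm clear of the rim.

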